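# Reverse a row of border strips into the carrying rack

### The job

Move the four clay border strips from the row of colour-tabbed cradles into the empty wooden carrying rack in reverse order, one to a bay: the strip that is now farthest left goes into the rightmost bay, the next one beside it, and so on, left and right being taken from the same side for both rows. Lay each strip flat on the floor of its bay, lengthwise between the ribs, setting it down gently, never letting it drop.

Things in the scene. Friction and masses are not known exactly. Their poses are not given: they have to be found in the camera images.
- strip_terracotta: Loose unglazed terracotta (orange-brown) border strip of fired clay, about 170 g: 110 mm long (its x), 30 mm wide (its y), 28 mm high; the flat sides reach 22 mm up, above them runs a bead 18 mm wide along the top. Origin: centre of the underside, z up. It lies in the cradle with the tab of its colour, roughly lengthwise and in the middle.
- strip_white: Loose white border strip of fired clay, about 170 g: 110 mm long (its x), 30 mm wide (its y), 28 mm high; the flat sides reach 22 mm up, above them runs a bead 18 mm wide along the top. Origin: centre of the underside, z up. It lies in the cradle with the tab of its colour, roughly lengthwise and in the middle.
- strip_blue: Loose blue border strip of fired clay, about 170 g: 110 mm long (its x), 30 mm wide (its y), 28 mm high; the flat sides reach 22 mm up, above them runs a bead 18 mm wide along the top. Origin: centre of the underside, z up. It lies in the cradle with the tab of its colour, roughly lengthwise and in the middle.
- strip_green: Loose green border strip of fired clay, about 170 g: 110 mm long (its x), 30 mm wide (its y), 28 mm high; the flat sides reach 22 mm up, above them runs a bead 18 mm wide along the top. Origin: centre of the underside, z up. It lies in the cradle with the tab of its colour, roughly lengthwise and in the middle.
- cradle_terracotta: Fixed grey plastic cradle with a tab in terracotta across its robot-side end, in which the terracotta strip starts; 150 mm along its x, 64 mm along its y. The four cradles stand side by side in a row along their y (66 mm apart, their order differs each time), x pointing away from the robot, turned at most 0.3 rad. Origin: centre of the underside, 6 mm above the table; its floor is 10 mm above the origin; the low lips are 4 mm higher (the tab 5 mm).
- cradle_white: Fixed grey plastic cradle with a tab in white across its robot-side end, in which the white strip starts; 150 mm along its x, 64 mm along its y. The four cradles stand side by side in a row along their y (66 mm apart, their order differs each time), x pointing away from the robot, turned at most 0.3 rad. Origin: centre of the underside, 6 mm above the table; its floor is 10 mm above the origin; the low lips are 4 mm higher (the tab 5 mm).
- cradle_blue: Fixed grey plastic cradle with a tab in blue across its robot-side end, in which the blue strip starts; 150 mm along its x, 64 mm along its y. The four cradles stand side by side in a row along their y (66 mm apart, their order differs each time), x pointing away from the robot, turned at most 0.3 rad. Origin: centre of the underside, 6 mm above the table; its floor is 10 mm above the origin; the low lips are 4 mm higher (the tab 5 mm).
- cradle_green: Fixed grey plastic cradle with a tab in green across its robot-side end, in which the green strip starts; 150 mm along its x, 64 mm along its y. The four cradles stand side by side in a row along their y (66 mm apart, their order differs each time), x pointing away from the robot, turned at most 0.3 rad. Origin: centre of the underside, 6 mm above the table; its floor is 10 mm above the origin; the low lips are 4 mm higher (the tab 5 mm).
- rack: Fixed wooden carrying rack, empty at the start, 150 mm along its x, 270 mm along its y. Four bays in a row along y, centred at x = 0, y = +99, +33, -33, -99 mm in its frame, each 138 mm long (x) and 60 mm wide (y) between dark ribs 4 mm high and 6 mm thick. Origin: centre of the underside, on the table; x points away from the robot (turned at most 0.3 rad), +y to the robot's left; the floor of the bays is 16 mm above the origin.
- rail: Fixed dark steel rail plate under the row of cradles, 100 mm along x, 284 mm along y, 6 mm thick, its ends showing 10 mm beyond the row. The cradles stand on it at x = 0, y = +99, +33, -33, -99 mm in its frame and are turned as it is. Origin: centre of the underside, on the table; +y to the robot's left.
There are look-alikes about, which are no part of the job. Several things have the shape of the strip_terracotta; the one meant has the colours described above. What is shaped like the strip_white but pink is not meant.

How it is judged:
By the outcome, as a careful person would: the job done as asked, in the order asked, and still so for the second after the job is handed in, with the robot touching nothing.
It also fails if it takes over 106 s, if anything falls off the work surface, if the arm or the gripper's body presses on something with over 40 N, if the wrist force passes 120 N, or if a joint passes its speed limit or range.

### The arm

A 6-joint arm with a two-finger parallel gripper is mounted at the origin on the work surface. World frame = base frame: x ahead of the robot, y to its left, z up, the work surface at z = 0. Lengths are in m, angles in rad, forces in N, time in s.
With the tool pointing down it reaches from about 0.325 to 0.875 m from the base axis. Payload 4.4 kg.
Tool frame: the origin (TCP) lies where the fingers leave the gripper's body, on its centre line; the fingertips stand r.finger_overhang ahead of it and the grasp point (between the pads) lies 54 mm ahead of it (r.finger_overhang is the distance from the TCP to the fingertips, in m); z points along the fingers, y is the direction in which the jaws open and shut (so a half turn about z gives the same grasp; the last joint's range is limited). The gripper opens to 85 mm and grips with 20 to 120 N. Pads are 22 mm wide; open, the fingers measure 114 mm over their backs; the gripper's body (76 mm by 85 mm) begins 54 mm behind the grasp point. The pads swing forward as they close: fully open they stand 13 mm farther back than shut.
Start: joints at [1.079, 0.207, 1.542, -0, 1.393, -0.15], TCP at [0.193, 0.542, 0.304] pointing down, gripper open.
Joint ranges: [-2.73, 2.73], [-0.86, 2.22], [0.23, 2.46], [-1.11, 4.25], [0.08, 2.63], [-2.82, 2.82]. Speed limits (rad/s): [2.79, 2.79, 3.14, 3.14, 3.14, 3.14].

### API

Orientations are given as a rotation vector (axis times angle).
In Python, from plant import r gives the robot as it stands.
- The arm moves only by the tool drive_tool, never from a script. Its argument "motion" is a list of rows, each a list of 3 entries, a list of its own where there are three numbers: the opening, from 0 (shut) to 1 (fully open), then the shift along the world's x, y, z normalised to -1 to 1, where 1 is 0.5 m, then the turn about the world's z normalised to -1 to 1, where 1 is 4 degrees. In form: [[claw, [tx, ty, tz], spin], ...]. A call has 1 to 8 rows; each row shifts and turns the commanded pose from where the row before left it; what a row does not reach is not made up. A row lasts 1/8 s, in which the tool goes at most 62.5 mm and 10.7 degrees, less where a joint would pass 70% of its speed; a pose out of reach is approached as far as the arm can. A call with a number of a shift or a turn outside -1 to 1 is refused whole. A call with a gripper value outside its range is refused whole. The fingers move at their own pace and stop on an object; "squeeze" is the grip in N (left out, the last holds). Time passes only in rows, so rows that do not move let the fingers close. It gives the time, the measured TCP pose, the force and the opening at its end, in the units of the state.
- r.get_obs(): the state, without advancing time (a new reading comes with each control period).
- r.get_image(name): name is "side" or "top" or "wrist"; returns a dict with "frame" (420x560x3 uint8, red, green, blue), "K" (3x3 intrinsics, pixels), "origin" and "orientation" of the camera in the world. Camera axes: x right, y up, looking along -z (the intrinsics and any distortion apply to the point x, -y, -z); pixel columns grow to the right and rows downward; lengths in m; the calibration is good to about 2 mm. A picture is of the moment at which its call begins. There is no depth.
- r.finish_job(): hands the job in, once; it reports no verdict.
The state is a dict: "time_s": time; "qpos": joint angles; "joint_velocities": joint speeds; "joint_efforts": joint torques, N m; "tool_pos": TCP position; "eef_rot": TCP orientation; "contact_force": force on the tool from outside, world axes, zero at the start; "wrist_torque": the same for the moment, N m; "opening": finger opening in m.
Only numpy, scipy, OpenCV 4.12 (cv2) and the standard library are available. Lean on these libraries where they do the work, as an engineer would, in place of code of your own. Each camera call takes 0.05 s, during which the arm holds its last target.

## Working session

There is one attempt and no reset: what is moved stays moved. The work goes in short steps, Python scripts to look and compute and a tool call to move; the robot and the scene stay as the last step left them, time stands still between calls to the robot, and variables do not carry over. Pictures are saved under pics/ and viewed, and the job is handed in when it is done.

Besides the shell and the picture viewer there is one more tool, called after "Request:" as name(argument=value, ...), one argument or row to a line, values as JSON. drive_tool: Moves the arm, as the interface text tells. Its arguments: {"type":"object","properties":{"motion":{"type":"array"},"squeeze":{"type":"number"}},"required":["motion"]}

```bash
ls; mkdir -p pics; python3 - <<'E'
from plant import r
import cv2
print(r.get_obs(), r.finger_overhang)
for n in ["top","side","wrist"]:
    d=r.get_image(n); cv2.imwrite(f"pics/{n}0.png",d["frame"][:,:,::-1]); print(n,{k:v for k,v in d.items() if k!="frame"})
E
```

```text
pics
{'time_s': 0.0, 'qpos': array([ 1.07849816e+00,  2.07429011e-01,  1.54296704e+00, -2.21867256e-06,
        1.39350614e+00, -1.50501183e-01]), 'joint_velocities': array([-0.00023107, -0.00165559, -0.00085221, -0.00256998, -0.00135319,
       -0.00041597]), 'joint_efforts': array([ 4.65425146e-04, -3.83032572e+01, -2.91597015e+01, -3.86198481e-04,
        1.05771568e-02,  3.86767418e-08]), 'tool_pos': array([0.19245476, 0.54120115, 0.30271425]), 'eef_rot': array([-0.53415916, -3.09510841,  0.00344233]), 'contact_force': array([-0.10607777, -0.26088782,  0.21220689]), 'wrist_torque': array([-0.00507162, -0.00938046,  0.00201638]), 'opening': 0.08561590017398431} 0.0726
top {'K': array([[467.04731567,   0.        , 291.08846725],
       [  0.        , 467.04731567, 211.72603788],
       [  0.        ,   0.        ,   1.        ]]), 'origin': array([ 0.45079015, -0.00708815,  0.94779935]), 'orientation': array([ 0.09097425, -0.09814969, -1.58082407])}
side {'K': array([[410.98559319,   0.        , 282.72684293],
       [  0.        , 410.98559319, 210.1643072 ],
       [  0.        ,   0.        ,   1.        ]]), 'origin': array([0.48127245, 0.60774739, 0.65504031]), 'orientation': array([ 0.04960662, -1.15974924, -2.80597357])}
wrist {'K': array([[323.96030923,   0.        , 277.90514888],
       [  0.        , 323.96030923, 208.45233027],
       [  0.        ,   0.        ,   1.        ]]), 'origin': array([0.12063011, 0.56629765, 0.3725677 ]), 'orientation': array([-0.26782874, -0.18758341,  1.21749371])}
```

View pics/top0.png

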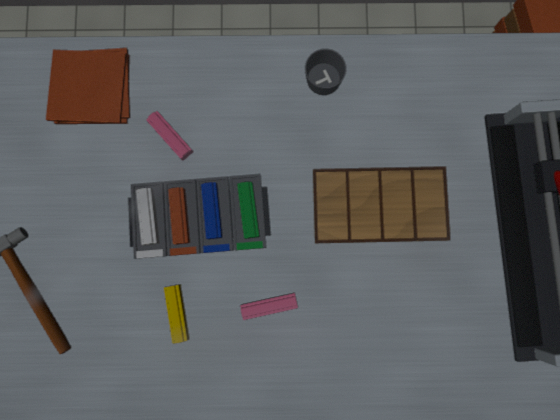

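View pics/side0.png

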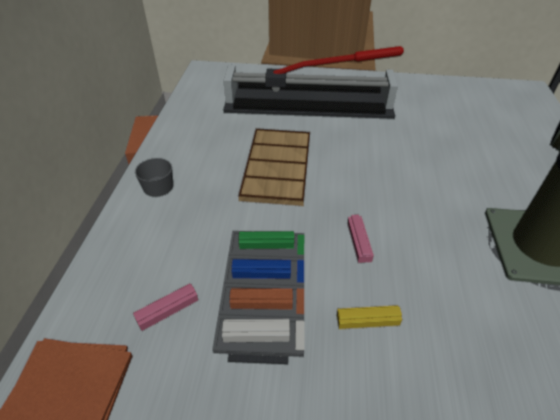

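View pics/wrist0.png

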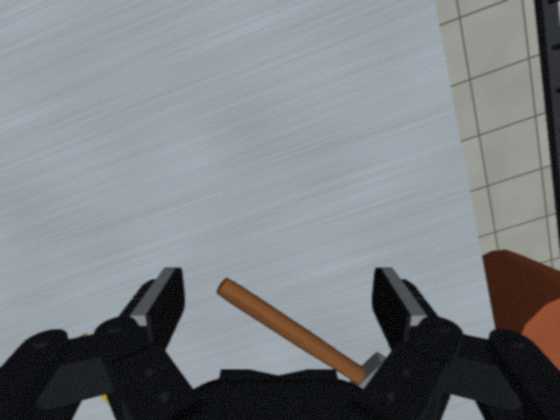

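The top view has robot-away up and robot-left at left. From left to right the strips are white (146,217), terracotta (178,215), blue (211,210) and green (248,209). The rack is at about (381,204). Decoys are the pink strips at (170,135) and (269,306), the yellow one at (176,313), and a red-brown mat at (90,87).

```bash
cat > h.py <<'E'
import numpy as np, cv2
from scipy.spatial.transform import Rotation as R
def ray(d,uv):
    uv=np.atleast_2d(np.float64(uv)); K=d["K"]
    c=np.c_[(uv[:,0]-K[0,2])/K[0,0], -(uv[:,1]-K[1,2])/K[1,1], -np.ones(len(uv))]
    return R.from_rotvec(d["orientation"]).apply(c)
def at(d,uv,z):
    v=ray(d,uv); o=d["origin"]; t=(z-o[2])/v[:,2]; return o+v*t[:,None]
def proj(d,P):
    c=R.from_rotvec(d["orientation"]).inv().apply(np.atleast_2d(P)-d["origin"]); K=d["K"]
    return np.c_[K[0,0]*c[:,0]/-c[:,2]+K[0,2], -K[1,1]*c[:,1]/-c[:,2]+K[1,2]]
E
python3 - <<'E'
from plant import r
from h import *
for n in ["top","side"]:
    d=r.get_image(n); np.savez(f"{n}.npz",**d)
    im=d["frame"][:,:,::-1]
    a,b,c,e=(120,460,160,265) if n=="top" else (200,320,120,360)
    s=2.3 if n=="top" else 2.4
    cv2.imwrite(f"pics/{n}c.png",cv2.resize(im[c:e,a:b],None,fx=s,fy=s,interpolation=cv2.INTER_CUBIC))
    hsv=cv2.cvtColor(np.ascontiguousarray(im),cv2.COLOR_BGR2HSV)
    for (u,v) in ([(146,217),(178,215),(211,210),(248,209),(149,253),(215,248)] if n=="top" else []): print(hsv[v,u])
d=np.load("top.npz")
print(at(d,[(146,217),(178,215),(211,210),(248,209)],.044).round(3)); print(at(d,[(381,204)],.02).round(3))
E
```

```text
[105  12 133]
[  8 163 100]
[111 200  98]
[ 70 202  87]
[105   8 135]
[111 206  99]
[[0.553 0.27  0.044]
 [0.556 0.208 0.044]
 [0.565 0.144 0.044]
 [0.566 0.072 0.044]]
[[ 0.576 -0.193  0.02 ]]
```

View pics/topc.png

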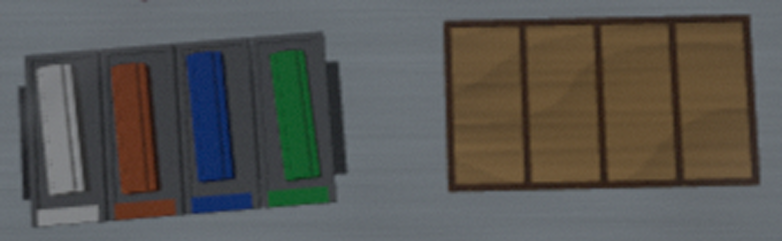

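View pics/sidec.png

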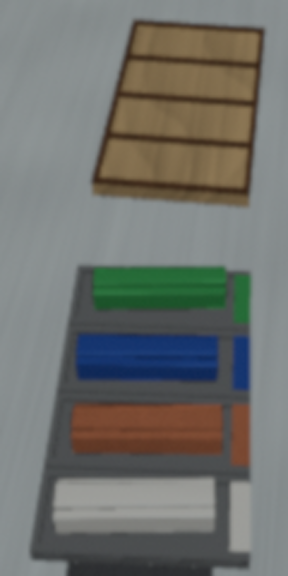

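The crop shows each strip in the cradle with its own tab colour, so the order is white, terracotta, blue, green. I'll fit the silhouettes in both views next.

```bash
cat > fit.py <<'E'
from h import *
from scipy.optimize import minimize
S=8
def box(lx,ly,z0,z1): return np.array([[sx*lx/2,sy*ly/2,z] for sx in(-1,1) for sy in(-1,1) for z in(z0,z1)])
def render(d,p,boxes,z,shape,s=4):
    m=np.zeros((shape[0]*s,shape[1]*s),np.uint8)
    Rz=R.from_euler('z',p[2])
    for b in boxes:
        uv=proj(d,Rz.apply(b)+[p[0],p[1],z])
        h=cv2.convexHull(np.float32((uv+.5)*s*16-8)).round().astype(np.int32)
        cv2.fillConvexPoly(m,h,255,shift=4)
    return cv2.resize(m,shape[::-1],interpolation=cv2.INTER_AREA)/255.
STRIP=[box(.11,.03,0,.022),box(.11,.018,0,.028)]
RACK=[box(.15,.27,0,.020)]
RACKLOW=None
def mask(im,color,near):
    hsv=cv2.cvtColor(np.ascontiguousarray(im[:,:,::-1]),cv2.COLOR_BGR2HSV if False else cv2.COLOR_BGR2HSV)
    H,Sa,V=[hsv[:,:,i].astype(int) for i in range(3)]
    m={"white":(Sa<28)&(V>95),"terracotta":((H<14)|(H>174))&(Sa>110)&(V>35),"blue":(H>100)&(H<125)&(Sa>130)&(V>30),"green":(H>55)&(H<85)&(Sa>110)&(V>25),"rack":(H<25)&(Sa>70)}[color].astype(np.uint8)
    n,l,st,c=cv2.connectedComponentsWithStats(m,connectivity=4)
    best=min((i for i in range(1,n) if st[i,4]>60),key=lambda i:np.hypot(*(c[i]-near)))
    return (l==best).astype(float)
def fit(ds,ms,boxes,z,p0):
    def f(p):
        e=0
        for d,m in zip(ds,ms):
            q=render(d,p,boxes,z,m.shape); e+=1-np.minimum(q,m).sum()/np.maximum(q,m).sum()
        return e
    best=None
    for dy in(-.06,.06):
        s=np.array([p0]+[np.add(p0,v) for v in([.008,0,0],[0,.008,0],[0,0,dy])])
        o=minimize(f,p0,method='Nelder-Mead',options=dict(initial_simplex=s,xatol=2e-4,fatol=1e-4))
        if best is None or o.fun<best.fun: best=o
    return best.x,best.fun
E
cat > m0.py <<'E'
from fit import *
D={n:dict(np.load(n+".npz")) for n in("top","side")}
near={"white":((146,217),(256,331)),"terracotta":((178,215),(262,299)),"blue":((211,210),(262,269)),"green":((248,209),(267,240)),"rack":((381,204),(276,165))}
g={"white":(.555,.27),"terracotta":(.556,.208),"blue":(.565,.144),"green":(.566,.072),"rack":(.576,-.193)}
for c in near:
    ds=[D["top"],D["side"]]; ms=[mask(d["frame"],c,n) for d,n in zip(ds,near[c])]
    B,z=(RACK,0) if c=="rack" else (STRIP,.016)
    for k in([0],[1],[0,1]):
        x,e=fit([ds[i] for i in k],[ms[i] for i in k],B,z,[*g[c],.05])
        print(c,k,x.round(4),round(e,3),[int(ms[i].sum()) for i in k])
E
python3 m0.py
```

```text
white [0] [0.5575 0.2749 0.1188] 0.23 [819]
white [1] [0.5565 0.2714 0.1175] 0.018 [1563]
white [0, 1] [0.5564 0.2722 0.1148] 0.302 [819, 1563]
terracotta [0] [0.5567 0.2109 0.1166] 0.119 [897]
terracotta [1] [0.5573 0.2085 0.0696] 0.103 [1223]
terracotta [0, 1] [0.5572 0.2106 0.0953] 0.233 [897, 1223]
blue [0] [0.5665 0.1471 0.1125] 0.097 [877]
blue [1] [0.5668 0.1428 0.116 ] 0.091 [1079]
blue [0, 1] [0.5669 0.1459 0.0951] 0.209 [877, 1079]
green [0] [0.5668 0.0736 0.1297] 0.07 [854]
green [1] [0.5681 0.0721 0.1175] 0.144 [883]
green [0, 1] [0.5667 0.0737 0.1269] 0.226 [854, 883]
rack [0] [ 0.5771 -0.1918  0.017 ] 0.042 [9694]
rack [1] [ 0.5785 -0.1975  0.0261] 0.064 [4299]
rack [0, 1] [ 0.5773 -0.1935  0.018 ] 0.114 [9694, 4299]
```

Request:
drive_tool(
  motion=[
    [0.62, [0.08, -0.06, 0], 0.82],
    [0.62, [0.08, -0.06, 0], 0.82],
    [0.62, [0.08, -0.06, 0], 0.82],
    [0.62, [0.08, -0.06, 0], 0.82],
    [0.62, [0.08, -0.06, 0], 0.82],
    [0.62, [0.08, -0.06, 0], 0.82],
    [0.62, [0.08, -0.06, 0], 0.82],
    [0.62, [0.08, -0.06, 0], 0.82],
  ],
  squeeze=50,
)

```text
time_s: 1.25
tool_pos: [0.5139, 0.3006, 0.3038]
eef_rot: [0.185, -3.136, -0.0]
contact_force: [0.5, 0.1, 0.7]
opening: 0.0527
```

Request:
drive_tool(
  motion=[
    [0.62, [0.043, -0.028, -0.06], 0],
    [0.62, [0.043, -0.028, -0.06], 0],
    [0.62, [0, 0, -0.08], 0],
    [0.62, [0, 0, -0.05], 0],
    [0.62, [0, 0, 0], 0],
  ],
)

```text
time_s: 1.88
tool_pos: [0.5539, 0.273, 0.1758]
eef_rot: [0.182, -3.13, 0.003]
contact_force: [-0.1, -0.2, 1.1]
opening: 0.0533
```

```bash
cat > look.py <<'E'
from plant import r
from fit import *
import sys
o=r.get_obs(); print(o["time_s"],o["tool_pos"].round(4),o["eef_rot"].round(3),o["contact_force"].round(1),round(o["opening"],4),r.finger_overhang)
for n in sys.argv[2:]:
    d=r.get_image(n); np.savez(f"{sys.argv[1]}_{n}.npz",**d)
    cv2.imwrite(f"pics/{sys.argv[1]}_{n}.png",d["frame"][:,:,::-1])
E
python3 look.py a wrist side
```

```text
1.875 [0.5539 0.273  0.1758] [ 1.82e-01 -3.13e+00  3.00e-03] [-0.1 -0.2  1.1] 0.0533 0.0726
```

View pics/a_wrist.png

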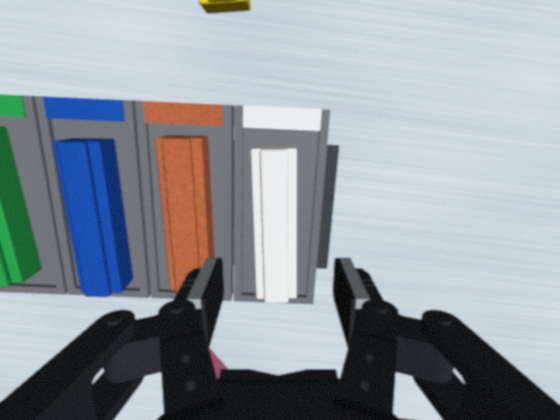

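View pics/a_side.png

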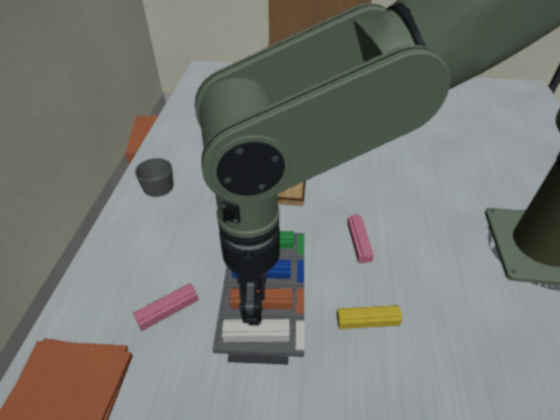

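The wrist view shows the white strip at (275,225), clear between the fingertips at (210,300) and (350,300). I'll check its position from this view.

```bash
python3 - <<'E'
from fit import *
d=dict(np.load("a_wrist.npz")); im=d["frame"]
hsv=cv2.cvtColor(im,cv2.COLOR_RGB2HSV)
for c,n,g in [("terracotta",(185,215),(.557,.209)),("blue",(95,215),(.567,.145))]:
    m=mask(im,c,n); print(c,int(m.sum()),fit([d],[m],STRIP,.016,[*g,.1]))
m=((hsv[:,:,2]>185)&(hsv[:,:,1]<20)).astype(np.uint8); m[:130]=0;m[:,:240]=0;m[:,312:]=0;m[305:]=0
n,l,st,ce=cv2.connectedComponentsWithStats(m); i=1+np.argmax(st[1:,4]); print(st[i],ce[i])
m=cv2.morphologyEx((l==i).astype(np.uint8),cv2.MORPH_CLOSE,np.ones((9,9)))
print(m.sum(),fit([d],[m.astype(float)],STRIP,.016,[.557,.273,.1]))
print("fingers mid proj", proj(d,[[.5539,.273,.1758-.06],[.5539,.273,.03]]))
E
```

```text
terracotta 6764 (array([0.55855417, 0.20818671, 0.09089826]), np.float64(0.16491873408906776))
blue 8832 (array([0.56807959, 0.14360873, 0.10003118]), np.float64(0.062477491824197706))
[ 251  149   46  156 6536] [274.9498164  223.34348225]
6543 (array([0.5602626 , 0.27044111, 0.13177698]), np.float64(0.05264278898582331))
fingers mid proj [[280.54426386 283.46569275]
 [279.6444894  220.57361331]]
```

Request:
drive_tool(
  motion=[
    [0.62, [0.008, -0.003, -0.05], 0],
    [0.62, [0, 0, -0.05], 0],
    [0.62, [0, 0, -0.03], 0],
    [0.62, [0, 0, -0.02], 0],
    [0.62, [0, 0, -0.006], 0],
    [0.62, [0, 0, 0], 0],
  ],
)

```text
time_s: 2.72
tool_pos: [0.5601, 0.2724, 0.1015]
eef_rot: [-0.183, 3.135, 0.0]
contact_force: [-1.1, 1.4, -0.2]
opening: 0.0527
```

Request:
drive_tool(
  motion=[
    [0.62, [0, 0, -0.006], 0],
    [0.62, [0, 0, 0], 0],
  ],
)

```text
time_s: 2.98
tool_pos: [0.5598, 0.2723, 0.0981]
eef_rot: [-0.182, 3.136, 0.0]
contact_force: [-0.1, -0.9, 0.4]
opening: 0.0531
```

```bash
python3 look.py b wrist side
```

```text
2.975 [0.5598 0.2723 0.0981] [-0.182  3.136  0.   ] [-0.1 -0.9  0.4] 0.0531 0.0726
```

View pics/b_wrist.png

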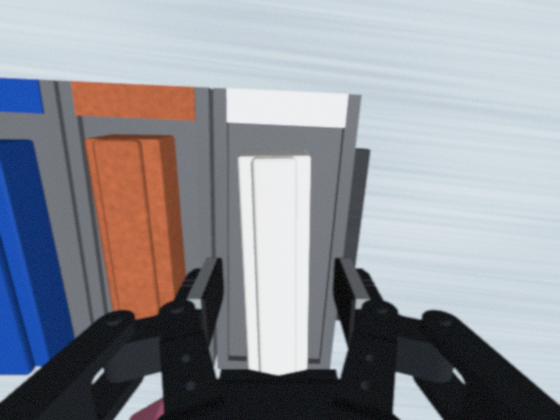

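The strip is centred between the fingers, with clearance to the terracotta neighbour. I'll close on it.

Request:
drive_tool(
  motion=[
    [0.62, [0, 0, -0.004], 0],
    [0.5, [0, 0, 0], 0],
    [0.4, [0, 0, 0], 0],
    [0.3, [0, 0, 0], 0],
    [0.2, [0, 0, 0], 0],
    [0.2, [0, 0, 0], 0],
    [0.2, [0, 0, 0], 0],
  ],
  squeeze=50,
)

```text
time_s: 3.95
tool_pos: [0.56, 0.2723, 0.0962]
eef_rot: [-0.182, 3.136, 0.0]
contact_force: [0.9, 0.8, 1.8]
opening: 0.0287
```

Request:
drive_tool(
  motion=[
    [0.2, [0, 0, 0.01], 0],
    [0.2, [0, 0, 0.02], 0],
    [0.2, [0, 0, 0.04], 0],
    [0.2, [0, 0, 0.05], 0],
    [0.2, [0, 0, 0.05], 0],
    [0.2, [0, 0, 0.02], 0],
    [0.2, [0, 0, 0], 0],
  ],
)

```text
time_s: 4.82
tool_pos: [0.5603, 0.2724, 0.1924]
eef_rot: [-0.182, 3.134, 0.001]
contact_force: [0.1, -0.9, -3.2]
opening: 0.0288
```

```bash
python3 look.py c wrist side
```

```text
4.825 [0.5603 0.2724 0.1924] [-1.820e-01  3.134e+00  1.000e-03] [ 0.1 -0.9 -3.2] 0.0288 0.0726
```

View pics/c_wrist.png

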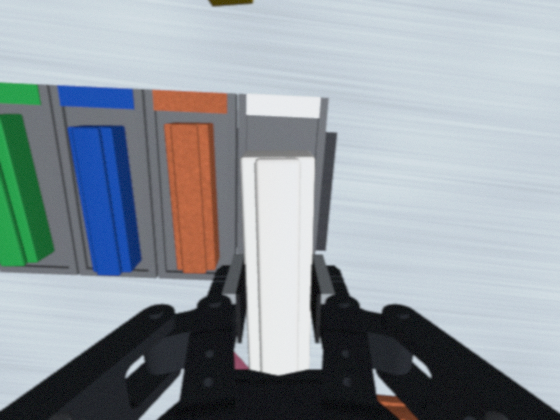

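View pics/c_side.png

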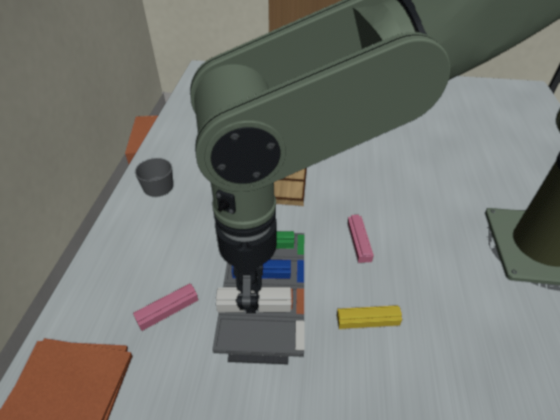

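Request:
drive_tool(
  motion=[
    [0.2, [0.0, -0.05, 0], -0.2],
    [0.2, [0.006, -0.094, 0], -0.2],
    [0.2, [0.006, -0.094, 0], -0.2],
    [0.2, [0.006, -0.094, 0], -0.2],
    [0.2, [0.006, -0.094, 0], -0.2],
    [0.2, [0.006, -0.094, 0], -0.2],
    [0.2, [0.006, -0.094, 0], -0.2],
    [0.2, [0.002, -0.094, 0], -0.03],
  ],
)

```text
time_s: 5.92
tool_pos: [0.5779, -0.0831, 0.1893]
eef_rot: [0.025, -3.139, -0.001]
contact_force: [-0.5, -0.1, -2.4]
opening: 0.0284
```

Request:
drive_tool(
  motion=[
    [0.2, [0, -0.094, 0], 0],
    [0.2, [0, -0.094, 0], 0],
    [0.2, [0, -0.094, 0], 0],
    [0.2, [0, -0.09, 0], 0],
    [0.2, [0, -0.04, 0], 0],
    [0.2, [0, 0, 0], 0],
  ],
)

```text
time_s: 6.68
tool_pos: [0.5781, -0.2884, 0.1896]
eef_rot: [0.022, -3.14, -0.003]
contact_force: [0.1, 0.5, -2.6]
opening: 0.0285
```

```bash
python3 look.py d wrist side
```

```text
6.675 [ 0.5781 -0.2884  0.1896] [ 2.20e-02 -3.14e+00 -3.00e-03] [ 0.1  0.5 -2.6] 0.0285 0.0726
```

View pics/d_wrist.png

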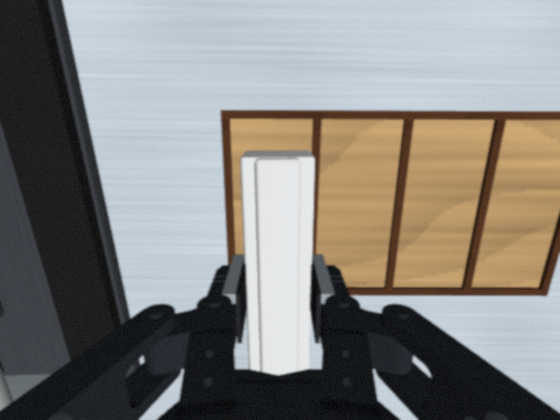

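```bash
python3 - <<'E'
from fit import *
d=dict(np.load("d_wrist.npz"))
P=at(d,[(222,111),(229,288),(317,115),(407,115),(497,115),(390,291),(469,291),(547,293)],.02); print(P.round(4))
from itertools import product
c=np.array([.5773,-.193]);Rz=R.from_euler('z',.018)
for p in [(-.075,-.135),(.075,-.135),(-.075,.135),(.075,.135),(-.075,-.066)]:
    w=Rz.apply([*p,.02])+[*c,0]; print(w.round(3),proj(d,w).round(1))
E
```

```text
[[ 0.5057 -0.3295  0.02  ]
 [ 0.6481 -0.3292  0.02  ]
 [ 0.5075 -0.2621  0.02  ]
 [ 0.5067 -0.1981  0.02  ]
 [ 0.5059 -0.1339  0.02  ]
 [ 0.6495 -0.1934  0.02  ]
 [ 0.6487 -0.1266  0.02  ]
 [ 0.6499 -0.0601  0.02  ]]
[ 0.505 -0.329  0.02 ] [[222.2 109.6]]
[ 0.655 -0.327  0.02 ] [[232.3 294.9]]
[ 0.5   -0.059  0.02 ] [[603.7 107.5]]
[ 0.65  -0.057  0.02 ] [[551. 293.]]
[ 0.504 -0.26   0.02 ] [[319.8 109.1]]
```

The wrist view agrees with the rack fit within 2 mm. I'll shift 4.5 mm and lower.

Request:
drive_tool(
  motion=[
    [0.2, [0, -0.009, -0.04], 0],
    [0.2, [0, 0, -0.05], 0],
    [0.2, [0, 0, -0.04], 0],
    [0.2, [0, 0, -0.03], 0],
    [0.2, [0, 0, -0.014], 0],
    [0.2, [0, 0, 0], 0],
    [0.2, [0, 0, 0], 0],
  ],
)

```text
time_s: 7.65
tool_pos: [0.5794, -0.2928, 0.1049]
eef_rot: [-0.026, 3.14, -0.002]
contact_force: [-0.1, -0.5, -1.9]
opening: 0.0284
```

Request:
drive_tool(
  motion=[
    [0.2, [0, 0, -0.008], 0],
    [0.2, [0, 0, -0.004], 0],
    [0.2, [0, 0, -0.002], 0],
    [0.2, [0, 0, 0], 0],
    [0.2, [0, 0, 0], 0],
  ],
)

```text
time_s: 8.28
tool_pos: [0.5788, -0.2923, 0.0969]
eef_rot: [-0.026, 3.141, -0.0]
contact_force: [0.2, -0.0, -2.7]
opening: 0.0291
```

Request:
drive_tool(
  motion=[
    [0.2, [0, 0, -0.001], 0],
    [0.2, [0, 0, -0.001], 0],
    [0.2, [0, 0, 0], 0],
  ],
)

```text
time_s: 8.65
tool_pos: [0.5788, -0.2923, 0.0962]
eef_rot: [-0.026, 3.141, -0.0]
contact_force: [-1.0, 1.0, 0.4]
opening: 0.0285
```

Request:
drive_tool(
  motion=[
    [0.2, [0, 0, -0.001], 0],
    [0.2, [0, 0, 0], 0],
  ],
)

```text
time_s: 8.9
tool_pos: [0.5788, -0.2923, 0.0962]
eef_rot: [-0.026, 3.141, -0.0]
contact_force: [-2.9, 0.8, 5.1]
opening: 0.0289
```

It has touched down at +5 N. I'll release gently and retreat.

Request:
drive_tool(
  motion=[
    [0.4, [0, 0, 0], 0],
    [0.5, [0, 0, 0], 0],
    [0.6, [0, 0, 0], 0],
    [0.6, [0, 0, 0], 0],
    [0.6, [0, 0, 0.02], 0],
    [0.6, [0, 0, 0.04], 0],
    [0.6, [0, 0, 0.06], 0],
    [0.6, [0, 0, 0.07], 0],
  ],
)

```text
time_s: 9.9
tool_pos: [0.5788, -0.2923, 0.1926]
eef_rot: [-0.026, 3.141, -0.001]
contact_force: [-0.1, 0.3, 0.0]
opening: 0.0513
```

```bash
python3 look.py e wrist
```

```text
9.9 [ 0.5788 -0.2923  0.1926] [-2.600e-02  3.141e+00 -1.000e-03] [-0.1  0.3  0. ] 0.0513 0.0726
```

View pics/e_wrist.png

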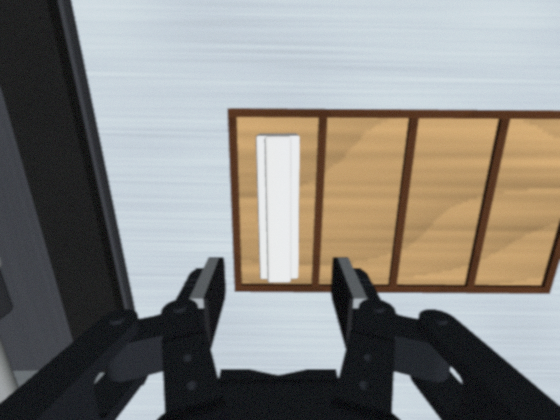

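White lies flat in the rightmost bay. Next I'll refine the other strips from the earlier unoccluded wrist view (c).

```bash
python3 - <<'E'
from fit import *
d=dict(np.load("c_wrist.npz")); im=d["frame"]
for c,n,g in [("terracotta",(190,200),(.557,.209)),("blue",(105,200),(.567,.145)),("green",(25,200),(.567,.073))]:
    m=mask(im,c,n); print(c,int(m.sum()),fit([d],[m],STRIP,.016,[*g,.1]))
E
```

```text
terracotta 6665 (array([0.55865886, 0.20781689, 0.08646756]), np.float64(0.07083797697337857))
blue 7759 (array([0.56795383, 0.14368297, 0.10138376]), np.float64(0.06472634341707673))
green 5780 (array([0.56720688, 0.06923749, 0.12463316]), np.float64(0.017889799370797932))
```

Request:
drive_tool(
  motion=[
    [0.62, [0, 0.05, 0], 0],
    [0.62, [-0.006, 0.1, 0], 0.2],
    [0.62, [-0.006, 0.1, 0], 0.2],
    [0.62, [-0.006, 0.1, 0], 0.2],
    [0.62, [-0.006, 0.1, 0], 0.2],
    [0.62, [-0.006, 0.1, 0], 0.2],
    [0.62, [-0.006, 0.1, 0], 0.05],
    [0.62, [-0.006, 0.1, 0], 0],
  ],
)

```text
time_s: 10.95
tool_pos: [0.5562, 0.0854, 0.19]
eef_rot: [0.142, -3.137, -0.001]
contact_force: [1.3, -0.6, 0.7]
opening: 0.0531
```

Request:
drive_tool(
  motion=[
    [0.62, [0, 0.1, -0.01], 0],
    [0.62, [0, 0.1, -0.03], 0],
    [0.62, [0, 0.05, -0.04], 0],
    [0.62, [0, 0, -0.04], 0],
    [0.62, [0, 0, 0], 0],
  ],
)

```text
time_s: 11.58
tool_pos: [0.5552, 0.2072, 0.1277]
eef_rot: [0.141, -3.132, 0.002]
contact_force: [-0.1, -0.8, 0.4]
opening: 0.0531
```

```bash
python3 look.py f wrist; python3 - <<'E'
from fit import *
d=dict(np.load("f_wrist.npz")); im=d["frame"]
m=mask(im,"terracotta",(280,220)); print(int(m.sum()),fit([d],[m],STRIP,.016,[.558,.208,.1]))
E
```

```text
11.575 [0.5552 0.2072 0.1277] [ 1.410e-01 -3.132e+00  2.000e-03] [-0.1 -0.8  0.4] 0.0531 0.0726
10318 (array([0.55884278, 0.20777798, 0.10740423]), np.float64(0.05377299252169865))
```

View pics/f_wrist.png

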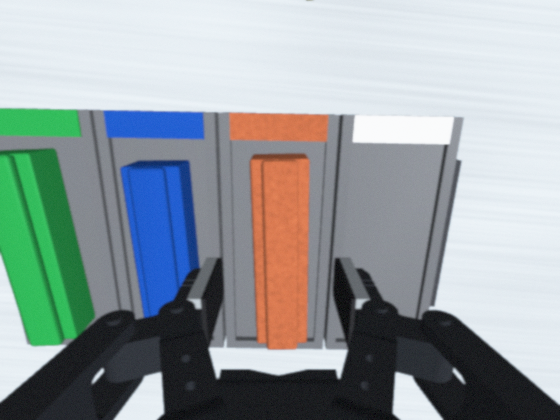

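Terracotta is centred between the fingers at (280,250). I'll descend and grip.

Request:
drive_tool(
  motion=[
    [0.62, [0.004, 0, -0.03], 0],
    [0.62, [0, 0, -0.022], 0],
    [0.62, [0, 0, -0.01], 0],
    [0.62, [0, 0, 0], 0],
    [0.62, [0, 0, 0], 0],
  ],
)

```text
time_s: 12.25
tool_pos: [0.56, 0.2077, 0.0997]
eef_rot: [-0.141, 3.138, 0.0]
contact_force: [0.6, 0.2, 1.0]
opening: 0.053
```

Request:
drive_tool(
  motion=[
    [0.62, [0, 0, -0.007], 0],
    [0.5, [0, 0, 0], 0],
    [0.4, [0, 0, 0], 0],
    [0.3, [0, 0, 0], 0],
    [0.2, [0, 0, 0], 0],
    [0.2, [0, 0, 0], 0],
    [0.2, [0, 0, 0], 0],
  ],
  squeeze=50,
)

```text
time_s: 13.12
tool_pos: [0.5601, 0.2078, 0.0963]
eef_rot: [-0.141, 3.138, 0.0]
contact_force: [0.7, 0.1, 2.9]
opening: 0.0283
```

Request:
drive_tool(
  motion=[
    [0.2, [0, 0, 0.01], 0],
    [0.2, [0, 0, 0.02], 0],
    [0.2, [0, 0, 0.04], 0],
    [0.2, [0, 0, 0.05], 0],
    [0.2, [0, 0, 0.05], 0],
    [0.2, [0, -0.03, 0.02], 0],
    [0.2, [0.006, -0.08, 0], -0.2],
    [0.2, [0.006, -0.08, 0], -0.2],
  ],
)

```text
time_s: 14.12
tool_pos: [0.5654, 0.1111, 0.1913]
eef_rot: [-0.097, 3.14, -0.001]
contact_force: [0.4, -0.2, -1.3]
opening: 0.0284
```

Request:
drive_tool(
  motion=[
    [0.2, [0.006, -0.1, 0], -0.2],
    [0.2, [0.006, -0.1, 0], -0.2],
    [0.2, [0.006, -0.1, 0], -0.2],
    [0.2, [0.006, -0.1, 0], -0.03],
    [0.2, [0, -0.1, 0], 0],
    [0.2, [0, -0.1, 0], 0],
    [0.2, [0, -0.07, 0], 0],
    [0.2, [0, 0, 0], 0],
  ],
)

```text
time_s: 15.12
tool_pos: [0.5767, -0.226, 0.191]
eef_rot: [0.021, -3.141, 0.002]
contact_force: [-0.3, -0.2, -1.1]
opening: 0.0289
```

```bash
python3 look.py g wrist
```

```text
15.125 [ 0.5767 -0.226   0.191 ] [ 2.100e-02 -3.141e+00  2.000e-03] [-0.3 -0.2 -1.1] 0.0289 0.0726
```

View pics/g_wrist.png

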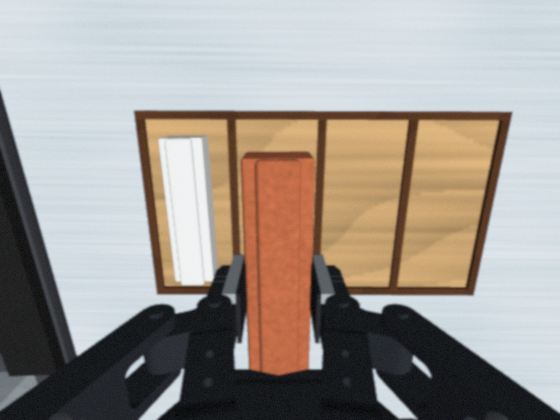

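The terracotta strip is over bay 2 from the right, beside white.

Request:
drive_tool(
  motion=[
    [0.2, [0, 0, -0.04], 0],
    [0.2, [0, 0, -0.05], 0],
    [0.2, [0, 0, -0.05], 0],
    [0.2, [0, 0, -0.028], 0],
    [0.2, [0, 0, -0.01], 0],
    [0.2, [0, 0, 0], 0],
    [0.2, [0, 0, 0], 0],
  ],
)

```text
time_s: 16.05
tool_pos: [0.5785, -0.2226, 0.103]
eef_rot: [-0.028, 3.139, -0.002]
contact_force: [0.3, 0.3, -1.0]
opening: 0.0288
```

Request:
drive_tool(
  motion=[
    [0.2, [0, -0.008, -0.005], 0],
    [0.2, [0, 0, -0.005], 0],
    [0.2, [0, 0, -0.001], 0],
    [0.2, [0, 0, -0.001], 0],
    [0.2, [0, 0, 0], 0],
  ],
)

```text
time_s: 16.68
tool_pos: [0.5777, -0.2264, 0.0963]
eef_rot: [0.028, -3.141, 0.0]
contact_force: [-1.4, -0.2, 2.3]
opening: 0.0284
```

Request:
drive_tool(
  motion=[
    [0.2, [0, 0, -0.001], 0],
    [0.2, [0, 0, 0], 0],
  ],
)

```text
time_s: 16.92
tool_pos: [0.5777, -0.2264, 0.0963]
eef_rot: [0.028, -3.141, 0.0]
contact_force: [-3.2, 0.5, 4.7]
opening: 0.0282
```

Request:
drive_tool(
  motion=[
    [0.4, [0, 0, 0], 0],
    [0.5, [0, 0, 0], 0],
    [0.6, [0, 0, 0], 0],
    [0.6, [0, 0, 0], 0],
    [0.6, [0, 0, 0.02], 0],
    [0.6, [0, 0, 0.04], 0],
    [0.6, [0, 0, 0.06], 0],
    [0.6, [0, 0, 0.07], 0],
  ],
)

```text
time_s: 17.92
tool_pos: [0.5778, -0.2263, 0.1926]
eef_rot: [-0.028, 3.141, -0.001]
contact_force: [-0.6, 0.1, -0.0]
opening: 0.0511
```

```bash
python3 look.py h wrist
```

```text
17.925 [ 0.5778 -0.2263  0.1926] [-2.800e-02  3.141e+00 -1.000e-03] [-0.6  0.1 -0. ] 0.0511 0.0726
```

View pics/h_wrist.png

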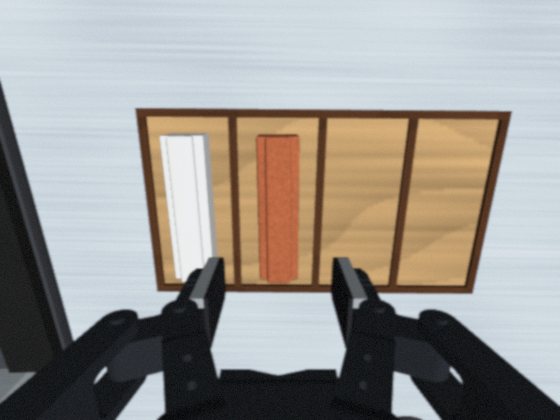

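White and terracotta are flat in their bays. Next is blue at (0.5675, 0.144).

Request:
drive_tool(
  motion=[
    [0.62, [0, 0.05, 0], 0],
    [0.62, [-0.004, 0.1, 0], 0.25],
    [0.62, [-0.004, 0.1, 0], 0.25],
    [0.62, [-0.004, 0.1, 0], 0.25],
    [0.62, [-0.004, 0.1, 0], 0.25],
    [0.62, [-0.002, 0.1, 0], 0.25],
    [0.62, [0, 0.1, 0], 0],
    [0.62, [0, 0.06, -0.03], 0],
  ],
)

```text
time_s: 18.98
tool_pos: [0.5682, 0.1323, 0.1763]
eef_rot: [-0.169, 3.135, 0.001]
contact_force: [1.2, 0.7, 0.3]
opening: 0.053
```

Request:
drive_tool(
  motion=[
    [0.62, [0, 0.03, -0.04], 0],
    [0.62, [0, 0, -0.05], 0],
    [0.62, [0, 0, 0], 0],
  ],
)

```text
time_s: 19.35
tool_pos: [0.5658, 0.1435, 0.1268]
eef_rot: [0.165, -3.129, 0.001]
contact_force: [-0.8, -0.8, 0.6]
opening: 0.0528
```

```bash
python3 look.py i wrist; python3 - <<'E'
from fit import *
d=dict(np.load("i_wrist.npz")); im=d["frame"]
m=mask(im,"blue",(280,220)); print(int(m.sum()),fit([d],[m],STRIP,.016,[.567,.144,.1]))
E
```

```text
19.35 [0.5658 0.1435 0.1268] [ 1.650e-01 -3.129e+00  1.000e-03] [-0.8 -0.8  0.6] 0.0528 0.0726
10522 (array([0.56842235, 0.14320304, 0.10233648]), np.float64(0.04671813396063307))
```

View pics/i_wrist.png

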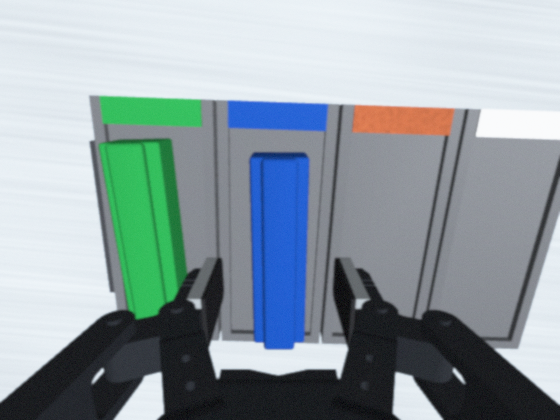

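Request:
drive_tool(
  motion=[
    [0.62, [0, 0, -0.03], 0],
    [0.62, [0, 0, -0.022], 0],
    [0.62, [0, 0, -0.01], 0],
    [0.62, [0, 0, 0], 0],
    [0.62, [0, 0, 0], 0],
  ],
)

```text
time_s: 20.02
tool_pos: [0.5691, 0.1437, 0.0997]
eef_rot: [-0.165, 3.136, 0.0]
contact_force: [0.1, 0.0, 0.5]
opening: 0.0529
```

Request:
drive_tool(
  motion=[
    [0.62, [0, 0, -0.007], 0],
    [0.5, [0, 0, 0], 0],
    [0.4, [0, 0, 0], 0],
    [0.3, [0, 0, 0], 0],
    [0.2, [0, 0, 0], 0],
    [0.2, [0, 0, 0], 0],
    [0.2, [0, 0, 0], 0],
  ],
  squeeze=50,
)

```text
time_s: 20.9
tool_pos: [0.569, 0.1438, 0.0962]
eef_rot: [-0.165, 3.137, 0.0]
contact_force: [-0.4, 0.3, 2.0]
opening: 0.0284
```

Request:
drive_tool(
  motion=[
    [0.2, [0, 0, 0.01], 0],
    [0.2, [0, 0, 0.02], 0],
    [0.2, [0, 0, 0.04], 0],
    [0.2, [0, 0, 0.05], 0],
    [0.2, [0, 0, 0.05], 0],
    [0.2, [0, -0.03, 0.02], 0],
    [0.2, [0.004, -0.08, 0], -0.25],
    [0.2, [0.004, -0.08, 0], -0.25],
  ],
)

```text
time_s: 21.9
tool_pos: [0.5724, 0.0471, 0.1913]
eef_rot: [-0.111, 3.14, -0.001]
contact_force: [0.8, -0.4, -3.0]
opening: 0.0288
```

Request:
drive_tool(
  motion=[
    [0.2, [0.004, -0.1, 0], -0.25],
    [0.2, [0.004, -0.1, 0], -0.25],
    [0.2, [0, -0.1, 0], -0.25],
    [0.2, [0, -0.08, 0], 0],
    [0.2, [0, -0.04, 0], 0],
    [0.2, [0, 0, 0], 0],
  ],
)

```text
time_s: 22.65
tool_pos: [0.5763, -0.1626, 0.1908]
eef_rot: [0.024, -3.141, -0.001]
contact_force: [-0.2, -0.0, -1.7]
opening: 0.0289
```

```bash
python3 look.py j wrist
```

```text
22.65 [ 0.5763 -0.1626  0.1908] [ 2.400e-02 -3.141e+00 -1.000e-03] [-0.2 -0.  -1.7] 0.0289 0.0726
```

View pics/j_wrist.png

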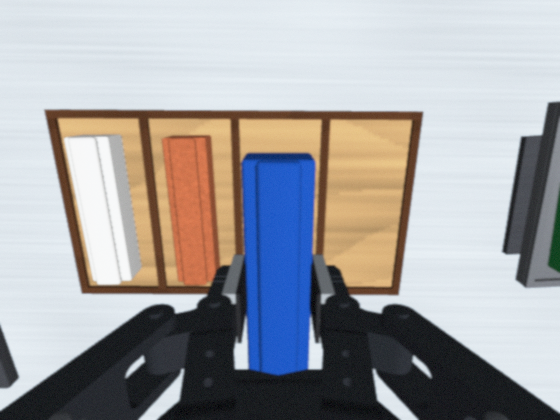

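Blue is over the third bay from the right. I'll lower it.

Request:
drive_tool(
  motion=[
    [0.2, [0, 0, -0.04], 0],
    [0.2, [0, 0, -0.05], 0],
    [0.2, [0, 0, -0.05], 0],
    [0.2, [0, 0, -0.028], 0],
    [0.2, [0, 0, -0.01], 0],
    [0.2, [0, 0, 0], 0],
    [0.2, [0, 0, 0], 0],
  ],
)

```text
time_s: 23.58
tool_pos: [0.5776, -0.1616, 0.103]
eef_rot: [-0.028, 3.139, -0.002]
contact_force: [-0.1, -0.4, -1.5]
opening: 0.0285
```

Request:
drive_tool(
  motion=[
    [0.2, [0, 0.003, -0.005], 0],
    [0.2, [0, 0, -0.005], 0],
    [0.2, [0, 0, -0.001], 0],
    [0.2, [0, 0, -0.002], 0],
    [0.2, [0, 0, 0], 0],
    [0.2, [0, 0, 0], 0],
  ],
)

```text
time_s: 24.32
tool_pos: [0.5767, -0.1598, 0.0962]
eef_rot: [0.028, -3.141, -0.0]
contact_force: [-4.5, 1.0, 6.5]
opening: 0.0289
```

Request:
drive_tool(
  motion=[
    [0.4, [0, 0, 0], 0],
    [0.5, [0, 0, 0], 0],
    [0.6, [0, 0, 0], 0],
    [0.6, [0, 0, 0], 0],
    [0.6, [0, 0, 0.02], 0],
    [0.6, [0, 0, 0.04], 0],
    [0.6, [0, 0, 0.06], 0],
    [0.6, [0, 0, 0.07], 0],
  ],
)

```text
time_s: 25.32
tool_pos: [0.5768, -0.1598, 0.1926]
eef_rot: [-0.028, 3.141, -0.0]
contact_force: [0.3, -0.9, -0.2]
opening: 0.0512
```

```bash
python3 look.py k wrist
```

```text
25.325 [ 0.5768 -0.1598  0.1926] [-0.028  3.141 -0.   ] [ 0.3 -0.9 -0.2] 0.0512 0.0726
```

View pics/k_wrist.png

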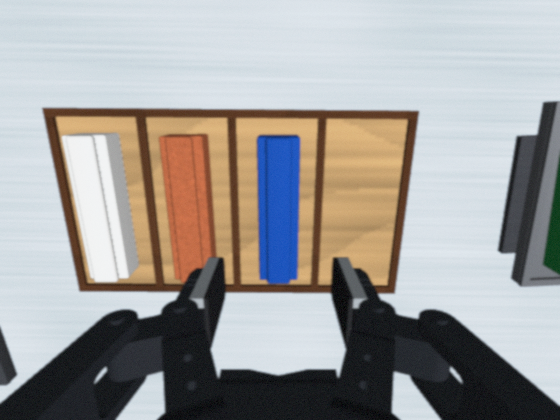

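Blue is placed. Next is green at about (0.567, 0.071), yaw 0.125.

Request:
drive_tool(
  motion=[
    [0.62, [0, 0.05, 0], 0.2],
    [0.62, [-0.004, 0.1, 0], 0.3],
    [0.62, [-0.004, 0.1, 0], 0.3],
    [0.62, [-0.004, 0.1, 0], 0.3],
    [0.62, [-0.004, 0.07, -0.02], 0.3],
    [0.62, [0, 0.042, -0.04], 0.13],
    [0.62, [0, 0, -0.06], 0],
    [0.62, [0, 0, 0], 0],
  ],
)

```text
time_s: 26.38
tool_pos: [0.5665, 0.0711, 0.1274]
eef_rot: [0.195, -3.129, -0.0]
contact_force: [-0.1, -1.2, 0.3]
opening: 0.0528
```

```bash
python3 look.py l wrist; python3 - <<'E'
from fit import *
d=dict(np.load("l_wrist.npz")); im=d["frame"]
m=mask(im,"green",(280,220)); print(int(m.sum()),fit([d],[m],STRIP,.016,[.567,.071,.1]))
E
```

```text
26.375 [0.5665 0.0711 0.1274] [ 0.195 -3.129 -0.   ] [-0.1 -1.2  0.3] 0.0528 0.0726
10504 (array([0.56874828, 0.07042333, 0.12597189]), np.float64(0.044844713985102036))
```

View pics/l_wrist.png

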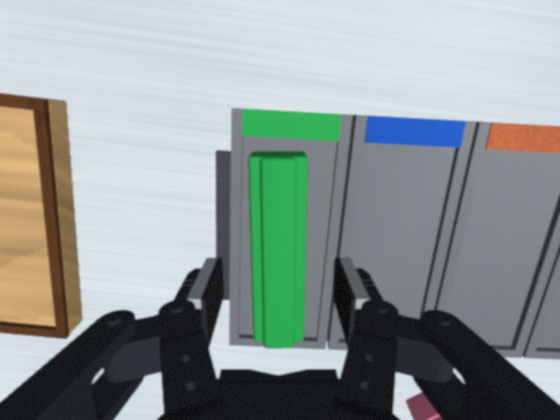

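Request:
drive_tool(
  motion=[
    [0.62, [0, -0.001, -0.03], 0],
    [0.62, [0, 0, -0.022], 0],
    [0.62, [0, 0, -0.01], 0],
    [0.62, [0, 0, 0], 0],
    [0.62, [0, 0, 0], 0],
  ],
)

```text
time_s: 27.05
tool_pos: [0.5691, 0.0707, 0.0997]
eef_rot: [-0.195, 3.135, -0.0]
contact_force: [0.1, -1.2, 0.0]
opening: 0.053
```

Request:
drive_tool(
  motion=[
    [0.62, [0, 0, -0.007], 0],
    [0.5, [0, 0, 0], 0],
    [0.4, [0, 0, 0], 0],
    [0.3, [0, 0, 0], 0],
    [0.2, [0, 0, 0], 0],
    [0.2, [0, 0, 0], 0],
    [0.2, [0, 0, 0], 0],
  ],
  squeeze=50,
)

```text
time_s: 27.92
tool_pos: [0.5691, 0.0707, 0.0962]
eef_rot: [-0.195, 3.135, -0.0]
contact_force: [0.8, -0.6, 2.2]
opening: 0.0289
```

Request:
drive_tool(
  motion=[
    [0.2, [0, 0, 0.01], 0],
    [0.2, [0, 0, 0.02], 0],
    [0.2, [0, 0, 0.04], 0],
    [0.2, [0, 0, 0.05], 0],
    [0.2, [0, 0, 0.05], 0],
    [0.2, [0, -0.03, 0.02], -0.2],
    [0.2, [0.004, -0.08, 0], -0.3],
    [0.2, [0.004, -0.08, 0], -0.3],
  ],
)

```text
time_s: 28.92
tool_pos: [0.5722, -0.0258, 0.1906]
eef_rot: [0.107, -3.139, 0.001]
contact_force: [0.5, -0.4, -1.8]
opening: 0.029
```

Request:
drive_tool(
  motion=[
    [0.2, [0.004, -0.08, 0], -0.3],
    [0.2, [0.001, -0.04, 0], -0.3],
    [0.2, [0, -0.02, 0], -0.13],
    [0.2, [0, 0, 0], 0],
  ],
)

```text
time_s: 29.42
tool_pos: [0.575, -0.0943, 0.1906]
eef_rot: [0.027, -3.141, -0.001]
contact_force: [1.1, 0.9, -0.8]
opening: 0.0287
```

```bash
python3 look.py n wrist
```

```text
29.425 [ 0.575  -0.0943  0.1906] [ 2.700e-02 -3.141e+00 -1.000e-03] [ 1.1  0.9 -0.8] 0.0287 0.0726
```

View pics/n_wrist.png

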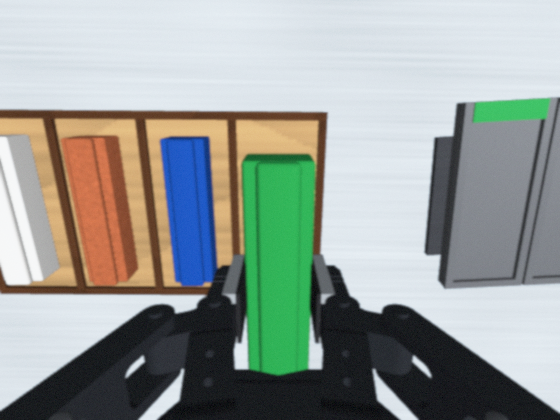

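Green is over the leftmost bay. I'll lower it.

Request:
drive_tool(
  motion=[
    [0.2, [0, 0, -0.04], 0],
    [0.2, [0, 0, -0.05], 0],
    [0.2, [0, 0, -0.05], 0],
    [0.2, [0, 0, -0.028], 0],
    [0.2, [0, 0, -0.01], 0],
    [0.2, [0, 0, 0], 0],
    [0.2, [0, 0, 0], 0],
  ],
)

```text
time_s: 30.35
tool_pos: [0.5761, -0.0944, 0.103]
eef_rot: [-0.028, 3.139, -0.001]
contact_force: [0.1, -0.5, -1.6]
opening: 0.0284
```

Request:
drive_tool(
  motion=[
    [0.2, [0, 0, -0.005], 0],
    [0.2, [0, 0, -0.005], 0],
    [0.2, [0, 0, -0.001], 0],
    [0.2, [0, 0, -0.002], 0],
    [0.2, [0, 0, 0], 0],
    [0.2, [0, 0, 0], 0],
  ],
)

```text
time_s: 31.1
tool_pos: [0.5751, -0.0943, 0.0962]
eef_rot: [0.028, -3.141, -0.0]
contact_force: [-3.9, 0.8, 5.2]
opening: 0.0285
```

Request:
drive_tool(
  motion=[
    [0.4, [0, 0, 0], 0],
    [0.5, [0, 0, 0], 0],
    [0.6, [0, 0, 0], 0],
    [0.6, [0, 0, 0], 0],
    [0.6, [0, 0, 0.02], 0],
    [0.6, [0, 0, 0.04], 0],
    [0.6, [0, 0, 0.06], 0],
    [0.6, [0, 0, 0.07], 0],
  ],
)

```text
time_s: 32.1
tool_pos: [0.5753, -0.0943, 0.1925]
eef_rot: [-0.028, 3.141, -0.0]
contact_force: [0.4, -0.9, -0.7]
opening: 0.0512
```

Request:
drive_tool(
  motion=[
    [0.6, [0, 0.05, 0.05], 0],
    [0.6, [0, 0.1, 0.05], 0],
    [0.6, [0, 0.1, 0.05], 0],
    [0.6, [0, 0.1, 0], 0],
    [0.6, [0, 0.1, 0], 0],
    [0.6, [0, 0.1, 0], 0],
    [0.6, [0, 0.05, 0], 0],
    [0.6, [0, 0, 0], 0],
  ],
)

```text
time_s: 33.1
tool_pos: [0.5752, 0.2076, 0.2671]
eef_rot: [-0.033, 3.139, 0.001]
contact_force: [0.2, 0.1, 0.4]
opening: 0.0513
```

```bash
python3 look.py z top side; python3 - <<'E'
from fit import *
a=np.load("z_top.npz"); b=np.load("z_side.npz")
c=np.hstack([cv2.resize(a["frame"][150:260,290:470],(560,342),interpolation=2),b["frame"][100:310:,200:340][:171*1,:].repeat(2,0).repeat(2,1)])
cv2.imwrite("pics/zc.png",c[:,:,::-1]); print(c.shape)
d=dict(a)
rk=np.array([.5773,-.193]); 
for col,y in [("white",-.292),("terracotta",-.226),("blue",-.16),("green",-.094)]:
    n=proj(d,[.577,y,.04])[0]
    try:
        m=mask(d["frame"],col,n); x,e=fit([d],[m],STRIP,.016,[.577,y,.02])
        l=R.from_euler('z',-.018).apply([x[0]-rk[0],x[1]-rk[1],0]); print(col,x.round(4),round(e,2),"rack frame",l.round(4)[:2])
    except Exception as ex: print(col,ex)
E
```

```text
33.1 [0.5752 0.2076 0.2671] [-3.300e-02  3.139e+00  1.000e-03] [0.2 0.1 0.4] 0.0513 0.0726
(342, 840, 3)
white [ 0.5751 -0.2906  0.0204] 0.15 rack frame [-0.0039 -0.0976]
terracotta [ 0.5743 -0.2245  0.0246] 0.06 rack frame [-0.0036 -0.0314]
blue [ 0.5749 -0.1571  0.0123] 0.15 rack frame [-0.0017  0.0359]
green [ 0.5732 -0.0925  0.0008] 0.11 rack frame [-0.0023  0.1006]
```

View pics/zc.png

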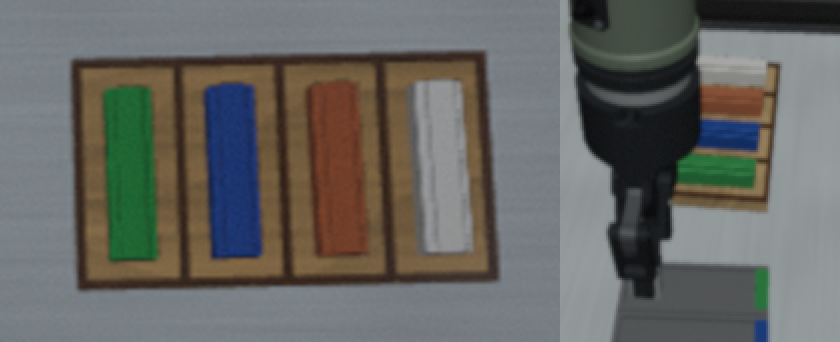

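View pics/z_side.png

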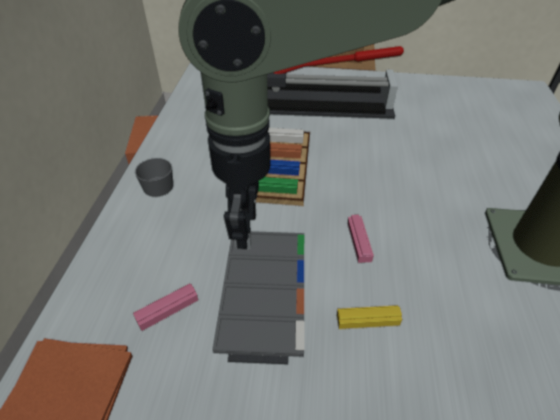

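All four strips lie flat in their bays: green, blue, terracotta and white from left to right, the reverse of the cradles. The robot touches nothing, so I'm handing in.

```bash
python3 -c "
from plant import r
print(r.finish_job())"
```

```text
the job is handed in; nothing more can be done
None
```

I moved all four strips into the rack in reverse order and handed the job in at about 33 s; the hand-in gives no verdict. From the robot's left the cradles held white, terracotta, blue and green; the rack now holds green, blue, terracotta and white. Each strip was lowered to light contact (about 5–7 N) before I opened the fingers.

- **Position:** a last top-camera fit puts every strip flat and lengthwise within about 4 mm of its bay centre, well clear of the ribs.
- **Robot clear:** the gripper was well above everything, with no force on it.
- **Small disagreements:** the cameras differed by 2–5 mm on some positions, most for the rack across its width, and single-view yaw fits differed by up to about 0.05 rad. All of this fits within the 15 mm side clearance.
- **Partly hidden view:** in the last side view the arm hid the far ends of the strips, so that check rests on the top view.

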